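# Clamp the paint jar and unscrew its tight cap

## Robot

A 6-joint arm with a two-finger parallel gripper is mounted at the origin on the work surface. World frame = base frame: x ahead of the robot, y to its left, z up, the work surface at z = 0. Lengths are in m, angles in rad, forces in N, time in s.
With the tool pointing down it reaches from about 0.35 to 0.975 m from the base axis. Payload 7.1 kg.
Tool frame: the origin (TCP) lies between the finger pads; the fingertips stand 17 mm ahead of it and the grasp point (between the pads) lies 2 mm behind it; z points along the fingers, y is the line along which they close (so a half turn about z gives the same grasp; the last joint's range is limited). The gripper opens to 88 mm and grips with 3 to 60 N. Pads are 20 mm wide; open, the fingers measure 115 mm over their backs; the gripper's body (75 mm by 178 mm) begins 61 mm behind the grasp point.
Start: joints at [1.082, 0.423, 1.63, -0, 1.089, -0.019], TCP at [0.283, 0.557, 0.24] pointing down, gripper open.
Joint ranges: [-3, 3], [-0.9, 2.11], [0.09, 2.58], [-1.31, 4.45], [0.11, 2.69], [-2.54, 2.54]. Speed limits (rad/s): [2.39, 2.39, 3.01, 3.14, 3.14, 3.14].

## Interface

Orientations are given as a unit quaternion [w, x, y, z].
In Python, from bench import manip gives the robot as it stands. The module is installed in compiled form; this text tells all that it offers.
- The arm moves only by the shell command python3 -m crank 'ROWS' [FORCE]. ROWS is JSON, a list of rows, each a list of 3 entries, a list of its own where there are three numbers: the shift along the tool's x, y, z in mm, then the turn, a rotation vector about the tool's x, y, z in degrees, then the gripper command: -1 is shut, 1 is fully open, values between are in proportion. A call has 1 to 12 rows; each row shifts and turns the commanded pose from where the row before left it, along the tool's axes as they then stand; what a row does not reach is not made up. A row lasts 1/12 s, in which the tool goes at most 41.7 mm and 7.16 degrees, less where a joint would pass 70% of its speed; a pose out of reach is approached as far as the arm can. A call with a gripper value outside its range is refused whole. The fingers move at their own pace and stop on an object; FORCE is the grip in N (left out, the last holds). Time passes only in rows, so rows that do not move let the fingers close. It gives the time, the measured TCP pose, the force, the opening and the grip force at its end, in the units of the state.
- manip.sense(): the state, without advancing time (a new reading comes with each control period).
- manip.grab_frame(name): name is "scene" or "top"; returns (picture, depth): 480x640x3 uint8, red, green, blue; 480x640 float32, m along the optical axis (not along the pixel's ray), 0 where there is no reading.
- manip.get_calibration(name): a dict with "camera_matrix" (3x3 intrinsics, pixels), "k1" (the pictures are not rectified: a ray, as slopes to the right and down, at radius r is drawn at 1 + k1 r^2 times it, then the intrinsics apply), "origin" and "attitude" of the camera in the world. Camera axes: x right, y down, z forward; pixel columns grow to the right and rows downward; lengths in m; the calibration is good to about 2 mm. A picture is of the moment at which its call begins. get_calibration takes no time and is no camera call.
- manip.hand_in(): hands the job in; it is judged then, once.
The state is a dict: "clock": time; "joint_positions": joint angles; "dq": joint speeds; "joint_efforts": joint torques, N m; "ee_pos": TCP position; "eef_rot": TCP orientation; "force": force on the tool from outside, world axes, zero at the start; "moment": the same for the moment, N m; "gripper_width": finger opening in m; "gripper_force": force on a finger pad.
Only numpy, scipy, OpenCV 4.12 (cv2) and the standard library are available. Lean on these libraries where they do the work, as an engineer would, in place of code of your own. Each camera call takes 0.05 s, during which the arm holds its last target. There are 200 camera calls.

## Task

The cap on the square paint jar is stuck tight: swing the vice's clamp lever open, slide the moving jaw up until it grips the jar against the fixed jaw, and swing the lever back to lock it. Then unscrew the cap anticlockwise until the threads let go and lift it straight up, leaving the jar down on the vice. Finish still holding the cap level about 2 cm clear above the jar's mouth, with the jar clamped upright and the pots, brushes and other things around left alone.

Things in the scene. Friction and masses are not known exactly. Their poses are not given: they have to be found in the camera images.
- vise: Small grey bench vice bolted to the table, base 290 x 100 x 14 mm (four bolt ears reach 74 mm either side). Origin: centre of the underside, on the table. Its x axis points from the moving jaw to the fixed jaw (the closing direction), z up. The jar stands on its bed, 14 mm above the table.
- fixed_jaw (a point): Middle of the fixed jaw's flat steel gripping face, 100 mm along the vice's x axis and 40 mm above the table. The face is square to the vice's x axis, 92 mm wide, its top 58 mm above the table.
- jaw_face (a point): Middle of the moving jaw's flat steel gripping face (same size and height as the fixed one); it rides with the jaw and faces the fixed jaw. Behind it, the carriage that carries the lever is 64 mm wide, 41 mm high and ends 85 mm behind the face.
- jaw (a joint): Sliding of the moving jaw, m. 0 is 55 mm between the jaw faces; grows as the jaw opens (gap = value + 0.055, up to 0.110). Gripping the 62 mm jar it reads 0.007. Starts open, 0.030 to 0.050. With the lever open it slides with about 3 N of friction; with the lever locked it will not slide.
- lever (a joint): Clamp lever on the moving jaw's carriage, rad; swings level about an upright pivot. 0 = locked (a stop): it points along the vice's -y axis. Grows clockwise from above to 1.57 = fully open (a stop): it trails along the vice's -x axis. The clamp lets go above 0.6, is safely locked below 0.25. Takes 3 to 6 N at the knob; stays where it is left.
- lever_knob (a point): Middle of the lever's black upright round knob, 18 mm diameter, 42 mm tall (64.5 to 106.5 mm above the table), 70 mm out from the pivot; rides with lever and jaw. It spins freely on its pin. The lever's bar beneath it is 11 mm thick, its top at most 66 mm above the table.
- lever_pivot (a point): Point on the lever's upright pivot axis at the knob's mid height (85.5 mm above the table); it rides with the jaw, 53 mm behind the moving jaw's face.
- jar: Clear plastic jar of violet paint: square body 62 x 62 mm, 52 mm high, round neck 44 mm wide up to the mouth at 86 mm; about 0.3 kg. Origin: centre of its underside; x and y square to its flat sides. Starts loose between the jaws, a little askew, touching neither; lines up with the jaws as they close. Unclamped, it turns with the cap.
- jar_mouth (a point): Centre of the jar's mouth, at rim level, 86 mm above its underside (100 mm above the table while the jar stands on the vice's bed).
- cap_center (a point): Centre, half-way up, of the jar's white ribbed screw cap, 57 mm diameter, 24 mm high, 40 g. Screwed tight: 91 mm above the table, lower edge 13 mm above the jar's shoulder. Breaks loose at about 0.5 N m anticlockwise from above (grip 40 N or more); after 0.5 rad climbs 3 mm per rad, 4.5 mm in all; free of the thread past 1.9 rad, up to 3 rad is harmless. Lower edge clears the mouth at 12 mm above jar_mouth.
Not all that is in view belongs to the job. Leave any blue look-alike of the part that bears cap_center alone.

How it is judged:
On the way, in this order (a step that is already met when the one before it is completed fails the run):
1. the clamp lever is swung open (value of joint lever above 0.8 rad), for 0.1 s.
2. the moving jaw is up against the jar and the lever is locked again (value of joint lever below 0.3 rad and value of joint jaw below 0.0095 m and angle between the x axis of jar and the x axis of vise, either way round below 0.08 rad), for 0.2 s.
3. the cap is off the thread and clear of the mouth, the jar still clamped (value of joint lever below 0.3 rad and value of joint jaw below 0.0095 m and z of cap_center in the frame of jar above 0.101 m), for 0.1 s.
At the end, for the whole second after the job is handed in: The gripper holds the cap at rest, level (0.2 rad), its lower edge 5 to 40 mm above the mouth, within 25 mm of its axis, touching nothing else. The jar is on the bed, upright and square in the jaws (0.08 rad), gap at most 64.5 mm, lever locked (below 0.3 rad) (all of step 2 and z of cap_center in the frame of jar between 0.103 and 0.138 m and horizontal distance between cap_center and jar_mouth below 0.025 m and angle between cap_center's own z axis and vertical below 0.2 rad and contact force between the fingers and cap above 2 N and contact force between cap and jar below 0.05 N and contact force between cap and vise below 0.05 N and linear speed of cap below 0.02 m/s and z of jar in the frame of vise below 0.0165 m and angle between jar's own z axis and vertical below 0.05 rad); the arm keeps its last pose, push and grip.
It fails at once if the cap is unscrewed before the jar is clamped and locked (z of cap_center in the frame of jar above 0.0795 m and not (value of joint lever below 0.3 rad and value of joint jaw below 0.0095 m)).
It fails at once if the jar is lifted off the vice's bed (z of jar in the frame of vise above 0.02 m).
It fails at once if the jar is tipped (angle between jar's own z axis and vertical above 0.12 rad).
It fails at once if the jar spins with the cap (angle between the x axis of jar and the x axis of vise, either way round above 0.25 rad).
It fails at once if one of the things around is pushed about (distance of any of pot_a, pot_b, pot_c, phone_case, brush_a, brush_b, dish from where it was at the start of the episode above 0.03 m).
It also fails if it takes over 61 s, if anything falls off the work surface, if the arm or the gripper's body presses on something with over 40 N, if the wrist force passes 120 N, or if a joint passes its speed limit or range.

## Working session

There is one attempt and no reset: what is moved stays moved. The work goes in short steps, Python scripts to look and compute and a shell command to move; the robot and the scene stay as the last step left them, time stands still between calls to the robot, and variables do not carry over. Pictures are saved under pics/ and viewed, at most 10 in all, crops included, and the job is handed in when it is done.

```bash
mkdir -p pics; cat > h.py <<'E'
import numpy as np, cv2
from bench import manip
from scipy.spatial.transform import Rotation as R
def cal(n):
    c=manip.get_calibration(n); a=np.array(c["attitude"],float)
    M=a if a.shape==(3,3) else R.from_quat(a,scalar_first=True).as_matrix()
    return np.array(c["camera_matrix"]),c["k1"],np.array(c["origin"]),M
def ray(n,u,v):
    K,k1,o,M=cal(n); d=np.array([(u-K[0,2])/K[0,0],(v-K[1,2])/K[1,1]]); s=d.copy()
    for _ in range(20): s=d/(1+k1*(s@s))
    return o,M@np.array([s[0],s[1],1])
def atz(n,u,v,z):
    o,r=ray(n,u,v); return o+r*(z-o[2])/r[2]
def atd(n,u,v,d):
    o,r=ray(n,u,v); return o+r*d
E
python3 - <<'E'
from h import *
for n in("scene","top"):
    p,d=manip.grab_frame(n); cv2.imwrite(f"pics/{n}0.png",p[:,:,::-1]); np.save(f"{n}0.npy",d); print(n,manip.get_calibration(n))
print(manip.sense())
E
```

```text
scene {'camera_matrix': array([[557.9289321 ,   0.        , 313.32040785],
       [  0.        , 557.9289321 , 249.79128277],
       [  0.        ,   0.        ,   1.        ]]), 'k1': 0.04565400951005512, 'origin': array([ 1.01323114, -0.59214363,  0.68279828]), 'attitude': array([-0.41720737,  0.84379616,  0.30292253, -0.14894292])}
top {'camera_matrix': array([[505.21940411,   0.        , 314.27713026],
       [  0.        , 505.21940411, 235.98727569],
       [  0.        ,   0.        ,   1.        ]]), 'k1': -0.09016442360902861, 'origin': array([0.41279514, 0.04736835, 0.95169613]), 'attitude': array([-0.02898186,  0.7165341 , -0.69522811,  0.04895712])}
{'clock': 0.1, 'joint_positions': array([ 1.08200557e+00,  4.23762916e-01,  1.63055838e+00, -4.55067701e-05,
        1.08859270e+00, -1.90115796e-02]), 'dq': array([-0.00106151, -0.00171012, -0.00119757, -0.00048464,  0.00150599,
       -0.00012764]), 'joint_efforts': array([ 4.15534678e-04, -5.45613492e+01, -2.74326199e+01,  6.46640640e-02,
        1.87833578e-02, -2.86268869e-05]), 'ee_pos': array([0.28271423, 0.55689954, 0.23900204]), 'eef_rot': array([-1.46442319e-04,  2.32725284e-01,  9.72542290e-01, -6.44549953e-04]), 'force': array([0.2800386 , 0.23446241, 0.2741014 ]), 'moment': array([-0.01722752,  0.00482803,  0.01456647]), 'gripper_force': 0.0, 'gripper_width': 0.08815853783146607}
```

View pics/top0.png

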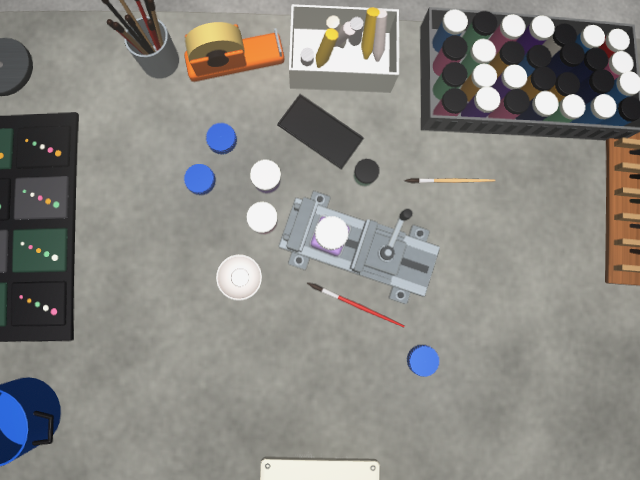

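View pics/scene0.png

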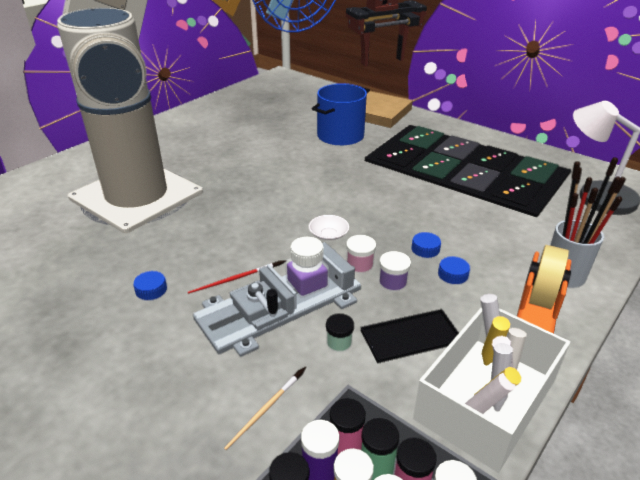

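The top picture shows the vice, running from the fixed jaw at about (297,225) to the tail at (430,270). The jar's white cap is at (331,232), the lever pivot at (388,253) and the knob at (405,214).

Things that could be mistaken for the cap are the white-lidded pots at (265,175) and (262,217), the blue caps at (221,138), (199,179) and (424,360), and the black-lidded pot at (366,172). I choose the white cap on the violet square jar between the jaws, at (331,232). I'll check it in a close crop.

```bash
python3 - <<'E'
from h import *
p=cv2.imread("pics/top0.png"); c=p[180:310,270:450]
cv2.imwrite("pics/crop1.png",cv2.resize(c,None,fx=4.4,fy=4.4,interpolation=cv2.INTER_CUBIC))
p=cv2.imread("pics/scene0.png"); c=p[230:360,185:365]
cv2.imwrite("pics/crop2.png",cv2.resize(c,None,fx=4.4,fy=4.4,interpolation=cv2.INTER_CUBIC))
E
```

```text
(no output)
```

View pics/crop1.png

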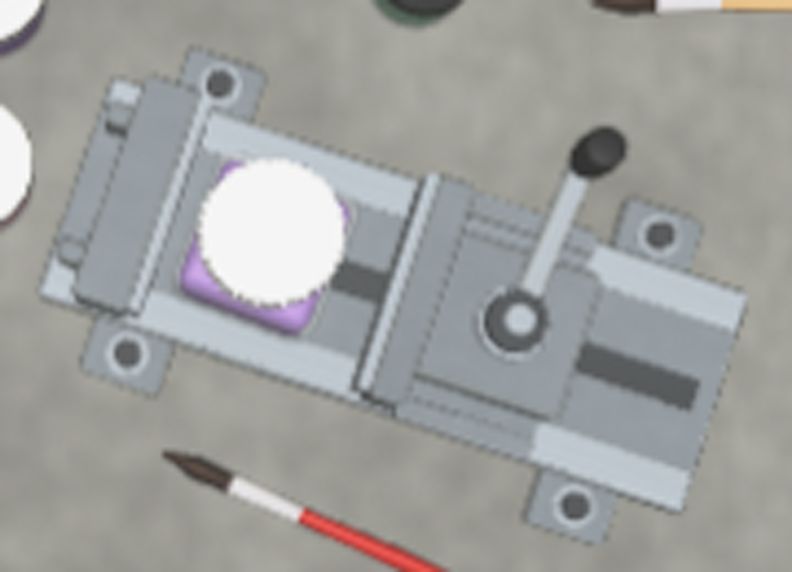

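View pics/crop2.png

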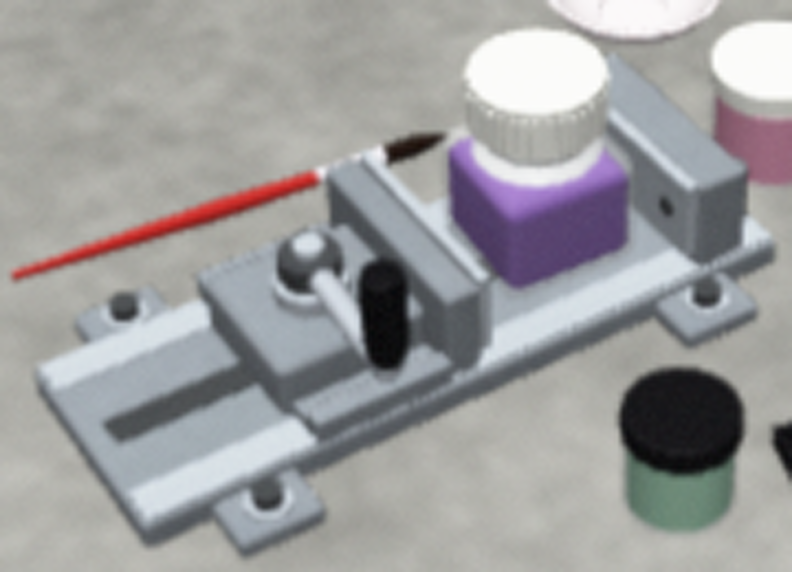

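The crops confirm the white ribbed cap on the violet jar. In crop 1 the cap centre is at (272,232), the knob at (600,150), the pivot at (518,320) and the moving jaw edge runs from (432,177) to (362,390).

```bash
python3 - <<'E'
from h import *
T=lambda x,y,z:atz("top",270+x/4.4-.4,180+y/4.4-.4,z)
S=lambda x,y,z:atz("scene",185+x/4.4-.4,230+y/4.4-.4,z)
c=[T(*q,.014) for q in((747,293),(685,510),(42,295),(117,80))]
o=np.mean(c,0);x=(c[2]+c[3]-c[0]-c[1]);L=np.linalg.norm(x)/2;x/=2*L;x[2]=0;y=np.array([-x[1],x[0],0])
print("vise",o,L,x,"yaw",np.degrees(np.arctan2(x[1],x[0])))
b=[T(*q,.018) for q in((219,83),(127,353),(660,235),(575,506))];print("bolt mean",np.mean(b,0))
def show(n,p): d=p-o; print(n,p.round(4),"vise:",(d@x).round(4),(d@y).round(4))
for n,q in dict(fixA=(210,95,.058),fixB=(135,312,.058),movA=(440,178,.058),movB=(366,400,.058),cap=(272,232,.103),knob=(602,148,.1065),piv=(520,320,.075),jarbl=(182,283,.066),jarbr=(305,333,.066)).items(): show(n,T(*q))
print("scene")
for n,q in dict(cap=(537,67,.103),knobtop=(384,275,.1065),b1=(708,290,.018),b2=(268,492,.018),b3=(124,305,.018),movA=(380,155,.058),movB=(490,283,.058)).items(): show(n,S(*q))
# depth check of cap by top
d=np.load("top0.npy"); print("capdepth",atd("top",331,232,d[232,331]), "knob",atd("top",406,213,d[213,406]))
E
```

```text
vise [ 0.5001042  -0.06424813  0.014     ] 0.28638213377743654 [0.29023511 0.95695537 0.        ] yaw 73.12796798382642
bolt mean [ 0.50001416 -0.06255873  0.018     ]
fixA [0.5751 0.0198 0.058 ] vise: 0.1022 -0.0474
fixB [0.4855 0.0476 0.058 ] vise: 0.1028 0.0465
movA [ 0.5441 -0.075   0.058 ] vise: 0.0025 -0.0452
movB [ 0.4528 -0.0465  0.058 ] vise: 0.0032 0.0504
cap [ 0.5143 -0.0042  0.103 ] vise: 0.0616 0.0038
knob [ 0.5508 -0.1314  0.1065] vise: -0.0495 -0.068
piv [ 0.4856 -0.1056  0.075 ] vise: -0.0438 0.0019
jarbl [0.497  0.0291 0.066 ] vise: 0.0885 0.03
jarbr [ 0.4785 -0.0206  0.066 ] vise: 0.0355 0.0333
scene
cap [ 0.5142 -0.0027  0.103 ] vise: 0.063 0.0043
knobtop [ 0.554  -0.1338  0.1065] vise: -0.0509 -0.0718
b1 [0.5902 0.013  0.018 ] vise: 0.1001 -0.0638
b2 [ 0.5318 -0.1777  0.018 ] vise: -0.0994 -0.0633
b3 [ 0.4157 -0.1424  0.018 ] vise: -0.0993 0.0581
movA [ 0.4646 -0.0429  0.058 ] vise: 0.0102 0.0401
movB [ 0.5495 -0.073   0.058 ] vise: 0.006 -0.0498
capdepth [ 0.51491966 -0.00347484  0.10238419] knob [ 0.55075852 -0.13007491  0.10926656]
```

```bash
cat >> h.py <<'E'
O=np.array([.5001,-.0635,0]);VX=np.array([.2902,.9570,0]);VY=np.array([-.9570,.2902,0])
def V(x,y,z): return O+VX*x+VY*y+np.array([0,0,z])
def to(p):
    s=manip.sense(); M=R.from_quat(s["eef_rot"],scalar_first=True).as_matrix()
    d=np.array(s["ee_pos"])-O
    print("t",s["clock"],"tcp vise",(d@VX).round(4),(d@VY).round(4),d[2].round(4),"F vise",(s["force"]@VX).round(1),(s["force"]@VY).round(1),s["force"][2].round(1),"w",round(s["gripper_width"],4),"gf",round(s["gripper_force"],1),"q6",s["joint_positions"][5].round(2),
     "yaw",np.degrees(np.arctan2(M[1,1],M[0,1])).round(2),"shift mm",(M.T@(p-s["ee_pos"])*1e3).round(1))
E
python3 -m crank '[[[-27.6,-24.6,0],[0,0,0],1],[[-27.6,-24.6,0],[0,0,0],1],[[-27.6,-24.6,0],[0,0,0],1],[[-27.6,-24.6,0],[0,0,0],1],[[-27.6,-24.6,0],[0,0,0],1],[[-27.6,-24.6,0],[0,0,0],1],[[-27.6,-24.6,0],[0,0,0],1],[[-27.6,-24.6,0],[0,0,0],1],[[-27.6,-24.6,0],[0,0,0],1],[[-27.6,-24.6,0],[0,0,0],1]]' && python3 -m crank '[[[-27.6,-24.6,0],[0,0,0],1],[[-27.6,-24.6,0],[0,0,0],1],[[-27.6,-24.6,0],[0,0,0],1],[[-27.6,-24.6,0],[0,0,0],1],[[-27.6,-24.6,0],[0,0,0],1],[[-27.6,-24.6,0],[0,0,0],1],[[-27.6,-24.6,0],[0,0,0],1],[[-27.6,-24.6,0],[0,0,0],1],[[-20,-20,0],[0,0,-5],1],[[0,0,0],[0,0,-5],1],[[0,0,0],[0,0,0],1]]' && python3 -c "
from h import *
to(np.array([.552,-.132,.092]))"
```

```text
clock: 0.93
ee_pos: [0.4177, 0.2112, 0.2396]
eef_rot: [-0.0, 0.233, 0.973, -0.0]
force: [1.2, -0.4, -0.8]
gripper_width: 0.0878
gripper_force: 0.0
clock: 1.85
ee_pos: [0.5343, -0.0909, 0.2392]
eef_rot: [-0.0, 0.147, 0.989, 0.0]
force: [-0.6, 0.0, 0.0]
gripper_width: 0.0878
gripper_force: 0.0
t 1.85 tcp vise -0.0163 -0.0406 0.2392 F vise -0.2 0.6 0.0 w 0.0878 gf 0.0 q6 -1.47 yaw 73.09 shift mm [-29.  -34.2 147.2]
```

```bash
python3 -m crank '[[[-14.5,-17,0],[0,0,0],1],[[-14.5,-17,0],[0,0,0],1],[[0,0,30],[0,0,0],1],[[0,0,30],[0,0,0],1],[[0,0,30],[0,0,0],1],[[0,0,30],[0,0,0],1],[[0,0,20],[0,0,0],1],[[0,0,7],[0,0,0],1],[[0,0,0],[0,0,0],1]]' && python3 - <<'E'
from h import *
to(np.array([.552,-.132,.092]))
for n,(a,b,c,d) in dict(top=(160,300,330,510),scene=(190,330,190,370)).items():
    p,_=manip.grab_frame(n); cv2.imwrite(f"pics/{n}1.png",cv2.resize(p[a:b,c:d,::-1],None,fx=2.2 if n=="scene" else 2.2,fy=2.2))
cv2.imwrite("pics/pair1.png",np.hstack([cv2.imread("pics/top1.png"),cv2.imread("pics/scene1.png")]))
E
```

```text
clock: 2.6
ee_pos: [0.5506, -0.1292, 0.0909]
eef_rot: [-0.002, 0.148, 0.989, 0.0]
force: [-0.3, -0.7, 0.1]
gripper_width: 0.0879
gripper_force: 0.0
t 2.6 tcp vise -0.0482 -0.0674 0.0909 F vise -0.8 0.1 0.1 w 0.0879 gf 0.0 q6 -1.53 yaw 73.03 shift mm [-2.1 -2.3 -1.1]
```

View pics/pair1.png

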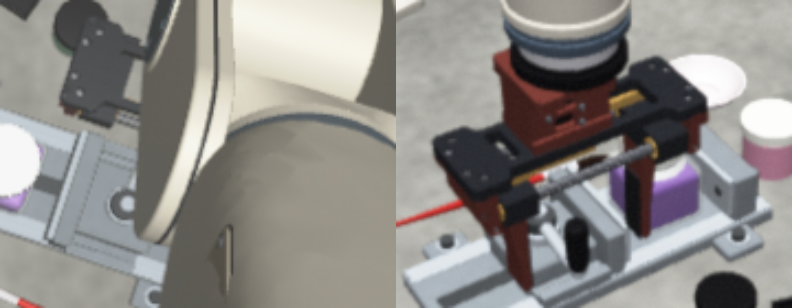

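The right half shows the knob at (577,245) between the two fingers, which are at (520,250) and (636,200). I'll close on it.

```bash
python3 -m crank '[[[-2,0,0],[0,0,0],-1],[[0,0,0],[0,0,0],-1],[[0,0,0],[0,0,0],-1],[[0,0,0],[0,0,0],-1],[[0,0,0],[0,0,0],-1],[[0,0,0],[0,0,0],-1],[[0,0,0],[0,0,0],-1],[[0,0,0],[0,0,0],-1]]' 25 && python3 - <<'E'
from h import *
to(np.array([.552,-.132,.092]))
E
```

```text
clock: 3.37
ee_pos: [0.5539, -0.1309, 0.0927]
eef_rot: [-0.0, 0.147, 0.989, 0.0]
force: [0.3, 0.1, -0.1]
gripper_width: 0.0379
gripper_force: 0.0
t 3.3667 tcp vise -0.0489 -0.0711 0.0927 F vise 0.2 -0.2 -0.1 w 0.0379 gf 0.0 q6 -1.53 yaw 73.08 shift mm [ 1.5 -1.6  0.7]
```

```bash
python3 -m crank '[[[0,0,0],[0,0,0],-1],[[0,0,0],[0,0,0],-1],[[0,0,0],[0,0,0],-1],[[0,0,0],[0,0,0],-1],[[0,0,0],[0,0,0],-1],[[0,0,0],[0,0,0],-1]]' && python3 - <<'E'
from h import *
to(np.array([.552,-.132,.092]))
E
```

```text
clock: 3.87
ee_pos: [0.554, -0.1312, 0.0927]
eef_rot: [0.0, 0.147, 0.989, -0.0]
force: [-0.1, -3.0, 0.2]
gripper_width: 0.0177
gripper_force: 25.0
t 3.8667 tcp vise -0.0491 -0.0712 0.0927 F vise -2.9 -0.8 0.2 w 0.0177 gf 25.0 q6 -1.53 yaw 73.08 shift mm [ 1.6 -1.4  0.7]
```

```bash
python3 -m crank '[[[0.5,-6.1,0],[0,0,0],-1],[[0.6,-6.1,0],[0,0,0],-1],[[1.6,-5.9,0],[0,0,0],-1],[[1.6,-5.9,0],[0,0,0],-1],[[2.6,-5.6,0],[0,0,0],-1],[[2.6,-5.5,0],[0,0,0],-1],[[3.5,-5,0],[0,0,0],-1],[[3.5,-5,0],[0,0,0],-1]]' 30 && python3 - <<'E'
from h import *
to(V(-.049-.070,0,.092))
E
```

```text
clock: 4.53
ee_pos: [0.525, -0.1699, 0.0927]
eef_rot: [0.0, 0.147, 0.989, -0.0]
force: [1.9, 1.9, -2.9]
gripper_width: 0.0175
gripper_force: 30.0
t 4.5333 tcp vise -0.0946 -0.0547 0.0927 F vise 2.4 -1.3 -2.9 w 0.0175 gf 30.0 q6 -1.61 yaw 73.06 shift mm [ 54.6 -24.5   0.6]
```

Forces are small, so I'll continue to 90°.

```bash
python3 -m crank '[[[4.3,-4.3,0],[0,0,0],-1],[[4.3,-4.3,0],[0,0,0],-1],[[5,-3.5,0],[0,0,0],-1],[[5,-3.5,0],[0,0,0],-1],[[5.5,-2.6,0],[0,0,0],-1],[[5.6,-2.6,0],[0,0,0],-1],[[5.9,-1.6,0],[0,0,0],-1],[[5.9,-1.6,0],[0,0,0],-1],[[6.1,-0.5,0],[0,0,0],-1],[[5,-0.5,0],[0,0,0],-1],[[0,0,0],[0,0,0],-1]]' && python3 - <<'E'
from h import *
to(V(-.049-.070,0,.092))
E
```

```text
clock: 5.45
ee_pos: [0.4664, -0.1776, 0.0927]
eef_rot: [-0.0, 0.147, 0.989, 0.0]
force: [1.3, -3.5, -4.2]
gripper_width: 0.0175
gripper_force: 30.0
t 5.45 tcp vise -0.119 -0.0009 0.0927 F vise -3.0 -2.3 -4.2 w 0.0175 gf 30.0 q6 -1.66 yaw 73.08 shift mm [ 0.9 -0.   0.7]
```

```bash
python3 -m crank '[[[0,3,0],[0,0,0],-1],[[0,3,0],[0,0,0],-1],[[0,3,0],[0,0,0],-1],[[0,3,0],[0,0,0],-1],[[0,3,0],[0,0,0],-1],[[0,3,0],[0,0,0],-1],[[0,3,0],[0,0,0],-1],[[0,3,0],[0,0,0],-1]]' && python3 -c "
from h import *
to(V(-.085,0,.092))" && python3 -m crank '[[[0,2,0],[0,0,0],-1],[[0,2,0],[0,0,0],-1],[[0,1,0],[0,0,0],-1]]'&& python3 -c "
from h import *
to(V(-.085,0,.092))"
```

```text
clock: 6.12
ee_pos: [0.4741, -0.1544, 0.0926]
eef_rot: [-0.0, 0.147, 0.989, 0.0]
force: [-3.6, -2.2, 0.5]
gripper_width: 0.0169
gripper_force: 30.0
t 6.1167 tcp vise -0.0945 -0.0015 0.0926 F vise -3.2 2.8 0.5 w 0.0169 gf 30.0 q6 -1.61 yaw 73.09 shift mm [1.5 9.5 0.6]
clock: 6.37
ee_pos: [0.4757, -0.1499, 0.0926]
eef_rot: [-0.0, 0.147, 0.989, -0.0]
force: [-5.0, -4.5, 0.4]
gripper_width: 0.0173
gripper_force: 30.0
t 6.3667 tcp vise -0.0897 -0.0017 0.0926 F vise -5.7 3.4 0.4 w 0.0173 gf 30.0 q6 -1.6 yaw 73.1 shift mm [1.7 4.7 0.6]
```

```bash
for i in 1; do python3 -m crank '[[[0,1,0],[0,0,0],-1],[[0,1,0],[0,0,0],-1]]' >/dev/null; python3 -c "
from h import *
to(V(-.085,0,.092))"; python3 -m crank '[[[0,1,0],[0,0,0],-1],[[0,1,0],[0,0,0],-1]]'>/dev/null; python3 -c "
from h import *
to(V(-.085,0,.092))"; python3 -m crank '[[[0,1,0],[0,0,0],-1],[[0,1,0],[0,0,0],-1]]'>/dev/null; python3 -c "
from h import *
to(V(-.085,0,.092))";done
```

```text
t 6.5333 tcp vise -0.0879 -0.0018 0.0926 F vise -4.7 3.2 0.9 w 0.0177 gf 30.0 q6 -1.6 yaw 73.1 shift mm [1.8 2.9 0.6]
t 6.7 tcp vise -0.086 -0.0018 0.0926 F vise -5.2 3.1 -0.0 w 0.0175 gf 30.0 q6 -1.6 yaw 73.1 shift mm [1.8 1.  0.6]
t 6.8667 tcp vise -0.084 -0.0018 0.0926 F vise -5.7 4.1 0.7 w 0.0178 gf 30.0 q6 -1.59 yaw 73.1 shift mm [ 1.8 -1.   0.6]
```

```bash
C='from h import *
to(V(-.085,0,.092))'; python3 -m crank '[[[0,1,0],[0,0,0],-1],[[0,1,0],[0,0,0],-1]]' >/dev/null; python3 -c "$C"; python3 -m crank '[[[0,1,0],[0,0,0],-1]]'>/dev/null; python3 -c "$C"; python3 - <<'E'
from h import *
p=[manip.grab_frame(n)[0][:,:,::-1] for n in("top","scene")]
z=lambda q:cv2.resize(q,(400,311),interpolation=cv2.INTER_CUBIC)
cv2.imwrite("pics/pair2.png",np.hstack([z(p[0][180:292,270:414]),z(p[1][225:337,220:364])]))
E
```

```text
t 7.0333 tcp vise -0.0835 -0.002 0.0927 F vise -22.8 2.7 1.4 w 0.0173 gf 30.0 q6 -1.59 yaw 73.2 shift mm [ 2.  -1.5  0.7]
t 7.1167 tcp vise -0.0833 -0.0021 0.0928 F vise -27.8 1.8 1.5 w 0.0173 gf 30.0 q6 -1.59 yaw 73.23 shift mm [ 2.1 -1.7  0.8]
```

View pics/pair2.png

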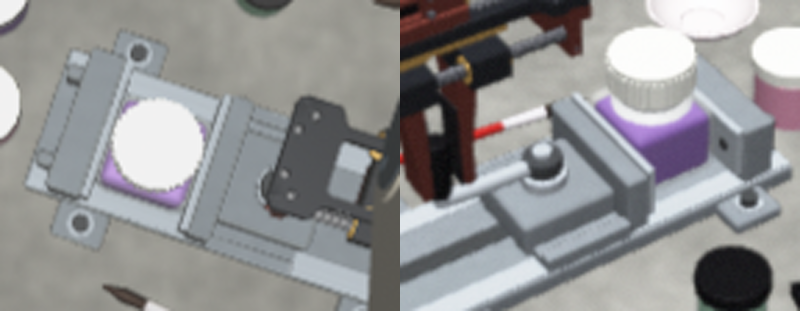

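The left half shows the jar's violet body square between the jaws, with the moving jaw up against it. The force jump to 28 N agrees. Next I swing the lever back while keeping the push on.

```bash
C='from h import *
to(V(-.013,-.07,.092))'; python3 -m crank '[[[-5.5,0.5,0],[0,0,0],-1],[[-6,0.5,0],[0,0,0],-1],[[-5.9,1.6,0],[0,0,0],-1],[[-5.9,1.6,0],[0,0,0],-1],[[-5.6,2.6,0],[0,0,0],-1],[[-5.5,2.6,0],[0,0,0],-1],[[-5,3.5,0],[0,0,0],-1],[[-5,3.5,0],[0,0,0],-1]]' >/dev/null; python3 -c "$C"; python3 -m crank '[[[-4.3,4.3,0],[0,0,0],-1],[[-4.3,4.3,0],[0,0,0],-1],[[-3.5,5,0],[0,0,0],-1],[[-3.5,5,0],[0,0,0],-1],[[-2.6,5.5,0],[0,0,0],-1],[[-2.6,5.6,0],[0,0,0],-1],[[-1.6,5.9,0],[0,0,0],-1],[[-1.6,5.9,0],[0,0,0],-1]]' >/dev/null; python3 -c "$C"
```

```text
t 7.8833 tcp vise -0.0655 -0.0486 0.0928 F vise -7.9 -2.9 -4.7 w 0.0173 gf 30.0 q6 -1.55 yaw 73.09 shift mm [-21.3  52.5   0.8]
t 8.55 tcp vise -0.0225 -0.0709 0.0927 F vise -3.2 0.4 -1.1 w 0.0178 gf 30.0 q6 -1.48 yaw 73.08 shift mm [0.9 9.5 0.7]
```

```bash
C='from h import *
to(V(-.013,-.07,.092))'; python3 -m crank '[[[-0.5,4,0],[0,0,0],-1],[[-0.5,3,0],[0,0,0],-1],[[0,2,0],[0,0,0],-1]]' >/dev/null; python3 -c "$C"; python3 -m crank '[[[0,1,0],[0,0,0],-1],[[0,1,0],[0,0,0],-1]]' >/dev/null; python3 -c "$C"; 
```

```text
t 8.8 tcp vise -0.0139 -0.0714 0.0927 F vise -12.6 -1.1 -0.6 w 0.0172 gf 30.0 q6 -1.47 yaw 73.14 shift mm [1.4 0.9 0.7]
t 8.9667 tcp vise -0.0136 -0.0714 0.0927 F vise -17.8 -1.9 -1.9 w 0.0177 gf 30.0 q6 -1.46 yaw 73.17 shift mm [1.4 0.6 0.7]
```

The lever is at its stop. I'll release, rise and look.

```bash
python3 -m crank '[[[0,-1,0],[0,0,0],-1],[[0,0,0],[0,0,0],0],[[0,0,0],[0,0,0],0],[[0,0,0],[0,0,0],0],[[0,0,0],[0,0,0],0],[[0,0,-30],[0,0,0],0],[[0,0,-30],[0,0,0],1],[[0,0,-30],[0,0,0],1],[[0,-35,-20],[0,0,0],1],[[0,-35,0],[0,0,0],1],[[0,-35,0],[0,0,0],1],[[0,0,0],[0,0,0],1]]' && python3 - <<'E'
from h import *
to(V(.069,.004,.091))
p=[]
for n in("top","scene"):
    q,d=manip.grab_frame(n); p.append(q[:,:,::-1]); np.save(n+"2.npy",d); cv2.imwrite(f"pics/{n}2.png",q[:,:,::-1])
z=lambda q:cv2.resize(q,(400,500),interpolation=cv2.INTER_CUBIC)
cv2.imwrite("pics/pair3.png",np.hstack([z(p[0][170:300,280:384]),z(p[1][220:350,240:344])]))
E
```

```text
clock: 9.97
ee_pos: [0.5331, -0.2011, 0.2035]
eef_rot: [0.001, 0.148, 0.989, -0.001]
force: [-0.5, 0.4, -0.3]
gripper_width: 0.0805
gripper_force: 0.0
t 9.9667 tcp vise -0.1221 -0.0715 0.2035 F vise 0.2 0.6 -0.3 w 0.0805 gf 0.0 q6 -1.65 yaw 72.92 shift mm [ 76.4 191.  112.2]
```

View pics/pair3.png

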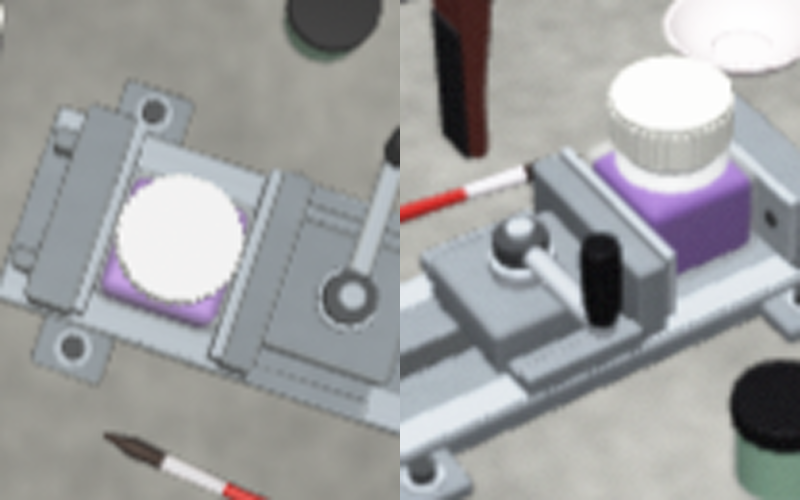

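The left half shows the cap at (180,238), the jar square in the jaws and the lever locked, pointing up from the pivot at (348,298). I'll measure the jaw gap and cap centre from the depth image.

```bash
python3 - <<'E'
from h import *
d=np.load("top2.npy"); K,k1,o,M=cal("top")
v,u=np.mgrid[170:300,280:420]
P=np.array([atd("top",a,b,d[b,a]) for a,b in zip(u.ravel(),v.ravel())])-O
x,y,z=P@VX,P@VY,P[:,2]
for lo,hi in((-.046,-.037),(.037,.046)):
    m=(abs(z-.058)<.008)&(y>lo)&(y<hi); s=np.sort(x[m]); print("jaw tops x:",[(round(a,4)) for a in (s[0],)], "gap",[(round(s[i],4),round(s[i+1],4)) for i in range(len(s)-1) if s[i+1]-s[i]>.02])
m=(abs(z-.103)<.006)&(x>.03)&(x<.11)&(abs(y)<.05); print("cap top mid",(x[m].min()+x[m].max())/2,(y[m].min()+y[m].max())/2,x[m].mean(),y[m].mean(),z[m].mean(),m.sum())
p=cv2.imread("pics/top2.png"); 
w=(p.min(2)>225).astype(np.uint8); n,l,s,c=cv2.connectedComponentsWithStats(w)
i=l[232,328]; print(s[i],c[i]); q=atz("top",*c[i],.103)-O; print("cap colour",q@VX,q@VY)
p=cv2.imread("pics/scene2.png"); q=atz("scene",240+670/3.846,220+93/3.846,.103)-O; print("scene",q@VX,q@VY)
to(V(.069,.004,.091))
E
```

```text
Traceback (most recent call last):
  File "h.py", line 15, in atd
    o,r=ray(n,u,v); return o+r*d
        ~~~^^^^^^^
  File "h.py", line 9, in ray
    K,k1,o,M=cal(n); d=np.array([(u-K[0,2])/K[0,0],(v-K[1,2])/K[1,1]]); s=d.copy()
             ~~~^^^
  File "h.py", line 5, in cal
    c=manip.get_calibration(n); a=np.array(c["attitude"],float)
ValueError: time passes only in moves, steps and waits
```

```bash
sed -i 's/^def cal/from functools import lru_cache\n@lru_cache\ndef cal/' h.py; python3 - <<'E'
from h import *
d=np.load("top2.npy")
v,u=np.mgrid[170:300,280:420]
P=np.array([atd("top",a,b,d[b,a]) for a,b in zip(u.ravel(),v.ravel())])-O
x,y,z=P@VX,P@VY,P[:,2]
for lo,hi in((-.046,-.037),(.037,.046)):
    m=(abs(z-.058)<.008)&(y>lo)&(y<hi); s=np.sort(x[m]); print("gap",[(round(s[i],4),round(s[i+1],4)) for i in range(len(s)-1) if s[i+1]-s[i]>.02])
m=(abs(z-.103)<.006)&(x>.03)&(x<.11)&(abs(y)<.05); print("cap top mid",(x[m].min()+x[m].max())/2,(y[m].min()+y[m].max())/2,x[m].mean(),y[m].mean(),z[m].mean(),m.sum())
p=cv2.imread("pics/top2.png"); 
w=(p.min(2)>225).astype(np.uint8); n,l,s,c=cv2.connectedComponentsWithStats(w)
i=l[232,328]; print(s[i],c[i]); q=atz("top",*c[i],.103)-O; print("cap colour",q@VX,q@VY)
q=atz("scene",240+670/3.846,220+93/3.846,.103)-O; print("scene",q@VX,q@VY)
to(V(.069,.004,.091))
E
```

```text
gap [(np.float64(-0.0101), np.float64(0.0169)), (np.float64(0.038), np.float64(0.1004))]
gap [(np.float64(0.0386), np.float64(0.1006))]
cap top mid 0.0694669065802205 0.004544712340635106 0.0695417124905622 0.004510204623689768 0.10337140985606366 845
[311 216  32  32 793] [326.41740227 231.32408575]
cap colour 0.06948463596566863 0.004717774229886878
scene 0.21844922221620608 -0.09731761568460369
t 10.0667 tcp vise -0.1188 -0.0712 0.2028 F vise 1.1 0.7 0.3 w 0.0869 gf 0.0 q6 -1.65 yaw 72.94 shift mm [ 75.8 187.5 111.9]
```

The jaw gap is 62 mm, so the jar is clamped. Next I go over the cap and wind the wrist back ready for the unscrewing.

```bash
python3 -m crank '[[[15.3,37.6,0],[0,0,0],1],[[15.3,37.6,0],[0,0,0],1],[[15.3,37.6,0],[0,0,0],1],[[15.3,37.6,0],[0,0,0],1],[[15.2,37.6,0],[0,0,0],1],[[0,0,0],[0,0,7],1],[[0,0,0],[0,0,7],1],[[0,0,0],[0,0,7],1],[[0,0,0],[0,0,7],1],[[0,0,0],[0,0,7],1],[[0,0,0],[0,0,7],1],[[0,0,0],[0,0,7],1]]' >/dev/null && python3 -m crank '[[[0,0,0],[0,0,7],1],[[0,0,0],[0,0,7],1],[[0,0,0],[0,0,7],1],[[0,0,0],[0,0,7],1],[[0,0,0],[0,0,7],1],[[0,0,0],[0,0,7],1],[[0,0,0],[0,0,7],1],[[0,0,0],[0,0,7],1],[[0,0,0],[0,0,7],1],[[0,0,0],[0,0,7],1],[[0,0,0],[0,0,7],1],[[0,0,0],[0,0,7],1]]' >/dev/null && python3 -m crank '[[[0,0,0],[0,0,7],1],[[0,0,0],[0,0,0],1],[[0,0,0],[0,0,0],1]]' && python3 -c "
from h import *
to(V(.0695,.0046,.092))"
```

```text
clock: 12.32
ee_pos: [0.5155, 0.0061, 0.2025]
eef_rot: [-0.0, 0.979, 0.203, -0.0]
force: [-0.0, -0.4, 0.1]
gripper_width: 0.0878
gripper_force: 0.0
t 12.3167 tcp vise 0.0711 0.0054 0.2025 F vise -0.4 -0.1 0.1 w 0.0878 gf 0.0 q6 1.15 yaw -66.63 shift mm [ -0.3   1.8 110.5]
```

```bash
python3 -m crank '[[[-0.3,1.8,22],[0,0,0],1],[[0,0,30],[0,0,0],1],[[0,0,30],[0,0,0],1],[[0,0,20],[0,0,0],1],[[0,0,10],[0,0,0],1],[[0,0,0],[0,0,0],1],[[0,0,0],[0,0,0],-1],[[0,0,0],[0,0,0],-1],[[0,0,0],[0,0,0],-1],[[0,0,0],[0,0,0],-1],[[0,0,0],[0,0,0],-1],[[0,0,0],[0,0,0],-1]]' 55 && python3 -m crank '[[[0,0,0],[0,0,0],-1],[[0,0,0],[0,0,0],-1],[[0,0,0],[0,0,0],-1]]' && python3 -c "
from h import *
to(V(.0695,.0046,.090))"
```

```text
clock: 13.32
ee_pos: [0.516, 0.0044, 0.0916]
eef_rot: [-0.001, 0.98, 0.199, 0.0]
force: [-2.7, 8.8, 6.9]
gripper_width: 0.0559
gripper_force: 55.0
clock: 13.57
ee_pos: [0.516, 0.0044, 0.0916]
eef_rot: [-0.001, 0.98, 0.199, 0.0]
force: [-2.3, 9.1, 6.6]
gripper_width: 0.0554
gripper_force: 55.0
t 13.5667 tcp vise 0.0696 0.0045 0.0916 F vise 8.1 4.8 6.6 w 0.0554 gf 55.0 q6 1.15 yaw -66.99 shift mm [-0.2 -0.   1.6]
```

```bash
python3 -m crank '[[[0,0,0],[0,0,-5],-1],[[0,0,0],[0,0,-5],-1],[[0,0,0],[0,0,-5],-1],[[0,0,0],[0,0,-5],-1]]' && python3 -c "
from h import *
to(V(.0695,.0046,.090)); print(manip.sense()['moment'])"; python3 -m crank '[[[0,0,0],[0,0,-5],-1],[[0,0,0],[0,0,-5],-1]]'&& python3 -c "
from h import *
to(V(.0695,.0046,.090)); print(manip.sense()['moment'])"
```

```text
clock: 13.9
ee_pos: [0.5167, 0.0042, 0.0916]
eef_rot: [-0.001, 0.93, 0.369, 0.001]
force: [-0.4, 8.3, 4.8]
gripper_width: 0.0555
gripper_force: 55.0
t 13.9 tcp vise 0.0696 0.0038 0.0916 F vise 7.8 2.8 4.8 w 0.0555 gf 55.0 q6 0.8 yaw -46.74 shift mm [-0.5 -0.7  1.6]
[ 1.27883583  0.42242583 -0.15853965]
clock: 14.07
ee_pos: [0.5166, 0.0041, 0.0916]
eef_rot: [-0.0, 0.894, 0.448, 0.001]
force: [-1.8, 7.2, 4.4]
gripper_width: 0.0551
gripper_force: 55.0
t 14.0667 tcp vise 0.0695 0.0039 0.0916 F vise 6.3 3.8 4.4 w 0.0551 gf 55.0 q6 0.62 yaw -36.72 shift mm [-0.2 -0.7  1.6]
[ 1.24277732  0.37897002 -0.12787736]
```

```bash
python3 -m crank '[[[0,0,-0.3],[0,0,-6],-1],[[0,0,-0.3],[0,0,-6],-1],[[0,0,-0.3],[0,0,-6],-1],[[0,0,-0.3],[0,0,-6],-1],[[0,0,-0.3],[0,0,-6],-1],[[0,0,-0.3],[0,0,-6],-1],[[0,0,-0.3],[0,0,-6],-1],[[0,0,-0.3],[0,0,-6],-1]]' && python3 -c "
from h import *
to(V(.0695,.0046,.090)); print(manip.sense()['moment'])"; python3 -m crank '[[[0,0,-0.3],[0,0,-6],-1],[[0,0,-0.3],[0,0,-6],-1],[[0,0,-0.3],[0,0,-6],-1],[[0,0,-0.3],[0,0,-6],-1],[[0,0,-0.3],[0,0,-6],-1],[[0,0,-0.3],[0,0,-6],-1],[[0,0,-0.3],[0,0,-6],-1],[[0,0,0],[0,0,-6],-1],[[0,0,0],[0,0,-6],-1]]' && python3 -c "
from h import *
to(V(.0695,.0046,.090)); print(manip.sense()['moment'])"
```

```text
clock: 14.73
ee_pos: [0.5161, 0.004, 0.0937]
eef_rot: [-0.0, 0.634, 0.774, 0.001]
force: [-1.4, 5.7, 1.8]
gripper_width: 0.0554
gripper_force: 55.0
t 14.7333 tcp vise 0.0693 0.0043 0.0937 F vise 5.0 3.0 1.8 w 0.0554 gf 55.0 q6 -0.22 yaw 11.34 shift mm [ 0.3 -0.2  3.7]
[ 1.03572718  0.22791385 -0.12263518]
clock: 15.48
ee_pos: [0.516, 0.0039, 0.0956]
eef_rot: [-0.0, 0.213, 0.977, 0.001]
force: [-1.0, 5.7, 0.5]
gripper_width: 0.0556
gripper_force: 55.0
t 15.4833 tcp vise 0.0691 0.0044 0.0956 F vise 5.2 2.6 0.5 w 0.0556 gf 55.0 q6 -1.16 yaw 65.35 shift mm [0.3 0.4 5.6]
[ 0.86730692  0.23860004 -0.08130317]
```

```bash
python3 -m crank '[[[0,0,-1],[0,0,0],-1],[[0,0,-1],[0,0,0],-1],[[0,0,-2],[0,0,0],-1]]' && python3 -m crank '[[[0,0,-3],[0,0,0],-1],[[0,0,-4],[0,0,0],-1],[[0,0,-4],[0,0,0],-1],[[0,0,-4],[0,0,0],-1],[[0,0,-4],[0,0,0],-1],[[0,0,-4],[0,0,0],-1],[[0,0,-4],[0,0,0],-1],[[0,0,-4],[0,0,0],-1],[[0,0,-2],[0,0,0],-1],[[0,0,0],[0,0,0],-1],[[0,0,0],[0,0,0],-1],[[0,0,0],[0,0,0],-1]]' && python3 - <<'E'
from h import *
to(V(.0695,.0046,.1326)); print(manip.sense()['moment'])
p=[manip.grab_frame(n)[0][:,:,::-1] for n in("scene","top")]
z=lambda q:cv2.resize(q,(400,500),interpolation=cv2.INTER_CUBIC)
cv2.imwrite("pics/pair4.png",np.hstack([z(p[1][170:300,280:384]),z(p[0][220:350,250:354])]))
E
```

```text
clock: 15.73
ee_pos: [0.5156, 0.0036, 0.0991]
eef_rot: [-0.0, 0.217, 0.976, 0.0]
force: [-0.7, 4.8, -3.5]
gripper_width: 0.0558
gripper_force: 55.0
clock: 16.73
ee_pos: [0.516, 0.0031, 0.132]
eef_rot: [-0.0, 0.216, 0.976, -0.0]
force: [-0.7, 1.0, -0.9]
gripper_width: 0.0554
gripper_force: 55.0
t 16.7333 tcp vise 0.0684 0.0041 0.132 F vise 0.8 1.0 -0.9 w 0.0554 gf 55.0 q6 -1.15 yaw 65.08 shift mm [ 0.6  1.  -0.6]
[-0.00905893 -0.00892125  0.01895886]
```

View pics/pair4.png

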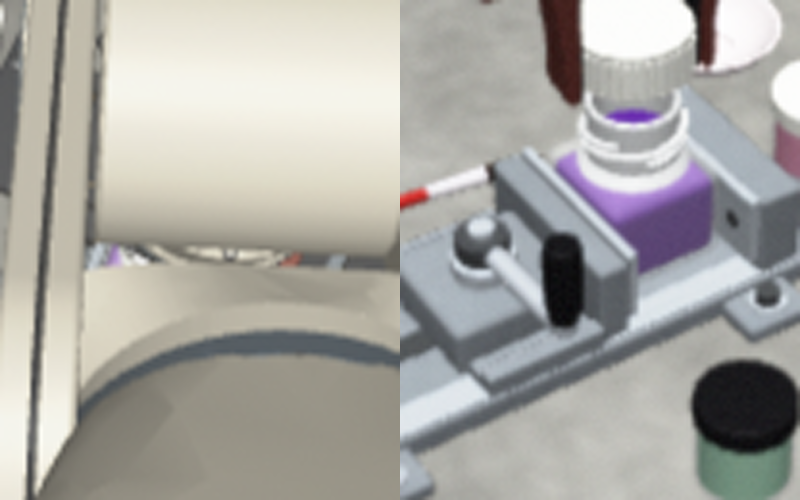

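The right half shows the cap held level at (637,45), clear above the open mouth at (635,115). The jar is still clamped and the lever locked, and the outside force is about zero. I'm handing in.

```bash
python3 -c "
from bench import manip
print(manip.hand_in())"
```

```text
the job is handed in; nothing more can be done
None
```

The job is handed in at about 17 s of the 61 s allowed: the jar is clamped (jaw gap measured at 62 mm) with the lever locked, and the cap is off and held level roughly 2 cm above the mouth; no verdict came back.

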